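# Make up two headlamp repair kits

### The arm

A 6-joint arm with a two-finger parallel gripper is mounted at the origin on the work surface. World frame = base frame: x ahead of the robot, y to its left, z up, the work surface at z = 0. Lengths are in m, angles in rad, forces in N, time in s.
With the tool pointing down it reaches from about 0.4 to 0.825 m from the base axis. Payload 7 kg.
Tool frame: the origin (TCP) lies at the very end of the fingers, on their centre line; the grasp point (between the pads) lies arm.hold_point_z behind it (arm.hold_point_z is the distance from the TCP to the grasp point, in m); z points along the fingers, y is the line along which they close (so a half turn about z gives the same grasp; the last joint's range is limited). The gripper opens to 88 mm and grips with 3 to 60 N. Pads are 19 mm wide; open, the fingers measure 130 mm over their backs; the gripper's body (78 mm by 193 mm) begins 47 mm behind the grasp point.
Start: joints at [1.391, 0.359, 0.012, 0, -1.224, -0.288], TCP at [0.304, 0.602, 0.227] pointing down, gripper open.
Joint ranges: [-3.07, 3.07], [-1.43, 2.12], [-1.02, 1.25], [-3.03, 1.67], [-3.05, -0], [-3.03, 3.03]. Speed limits (rad/s): [2.39, 2.39, 3.01, 3.14, 3.14, 3.14].

### API

Orientations are given as [roll, pitch, yaw] about the fixed x, y, z axes, in that order (R = Rz(yaw) Ry(pitch) Rx(roll)).
In Python, from station import arm gives the robot as it stands.
- The arm moves only by the tool send_path, called in YAML: its name, and indented under it one key for each argument. Schema: {"type":"object","properties":{"rows":{"type":"array","items":{"type":"object","properties":{"aperture":{"type":"number"},"sx":{"type":"number"},"sy":{"type":"number"},"sz":{"type":"number"},"yaw":{"type":"number"}},"additionalProperties":false,"required":["aperture"]},"minItems":1,"maxItems":20},"grip_n":{"type":"number"},"only":{"type":"string"},"quiet":{"type":"boolean"},"lines":{"type":"string"}},"required":["rows"],"additionalProperties":false}. rows is a list of rows, 1 to 20 of them, each an object with the fields aperture (the finger opening in m), sx, sy, sz (the shift in a scale on which 1.0 is 0.6 m), yaw (a turn about the tool's z in normalised numbers (1 is 90 degrees)); a field left out counts as zero (the opening has to be given); each row is the pose to reach, as a shift and turn from the pose commanded when the call began, along the tool's axes at that moment; what a row does not reach only later rows make up. A row lasts 1/12 s, in which the tool goes at most 0.0417 m and 0.125 rad, less where a joint would pass 70% of its speed; a pose out of reach is approached as far as the arm can. The fingers move at their own pace and stop on an object; grip_n is the grip in N (left out, the last holds). Time passes only in rows, so rows that do not move let the fingers close. The tool returns the time, the measured TCP pose, the force, the opening and the grip force at its end. only (a regular expression) keeps the lines of the reply that match it, lines (a string "A,B") keeps lines A to B, and quiet returns only ok. Shift and turn numbers lie between -1 and 1, and a call with a number outside is refused. Input that does not fit is refused with a message, and nothing moves.
- arm.get_state(): the state, without advancing time (a new reading comes with each control period).
- arm.grab_frame(name): name is "scene" or "side" or "wrist"; returns the picture (420x560x3 uint8, red, green, blue); there is no depth.
- arm.camera_params(name): a dict with "fx", "fy", "cx", "cy" (pixels), "T" (4x4, takes a point from camera to world coordinates); the wrist camera has in their place "hand_eye" (4x4, takes a point from camera to tool coordinates, whose origin is the TCP and whose axes are the flange's). Camera axes: x right, y down, z forward; pixel columns grow to the right and rows downward; lengths in m; the calibration is good to about 2 mm. A picture is of the moment at which its call begins: read the wrist's pose just before it. camera_params takes no time and is no camera call.
- arm.job_done(): hands the job in; it is judged then, once.
The state is a dict: "t": time; "q": joint angles; "qd": joint speeds; "joint_efforts": joint torques, N m; "eef_pos": TCP position; "ee_rot": TCP orientation; "force": force on the tool from outside, world axes, zero at the start; "moment": the same for the moment, N m; "width": finger opening in m; "gripper_force": force on a finger pad.
Only numpy, scipy, OpenCV 4.12 (cv2) and the standard library are available. Lean on these libraries where they do the work, as an engineer would, in place of code of your own. Each camera call takes 0.05 s, during which the arm holds its last target. There are 200 camera calls.

### The job

Make up the two headlamp kits from the stock on the bench: the blue tray gets the lens with the yellow holder and the black ballast, the red tray gets the lens with the black holder and the orange ballast. In each tray stand the lens upright, glass up, in the wide compartment and lay the ballast right way up in the narrow one, both flat on the tray floor. Leave the spare lens with the green holder, the parts bin, the spray can and the tape where they are.

Things in the scene. Friction and masses are not known exactly. Their poses are not given: they have to be found in the camera images.
- lens_yellow: Headlamp projector lens in a yellow holder: upright round holder, 60 mm diameter and 40 mm high with straight sides, with a pale glass dome 42 mm wide on top (52 mm high in all). For the blue tray. About 0.18 kg (varies). Origin: centre of the underside; z up through the dome. Stands loose on the bench in one of five stock places in a row in front of the robot.
- lens_black: Headlamp projector lens in a black holder: upright round holder, 60 mm diameter and 40 mm high with straight sides, with a pale glass dome 42 mm wide on top (52 mm high in all). For the red tray. About 0.18 kg (varies). Origin: centre of the underside; z up through the dome. Stands loose on the bench in one of five stock places in a row in front of the robot.
- lens_green: Headlamp projector lens in a green holder: upright round holder, 60 mm diameter and 40 mm high with straight sides, with a pale glass dome 42 mm wide on top (52 mm high in all). A spare: leave it where it stands. About 0.18 kg (varies). Origin: centre of the underside; z up through the dome. Stands loose on the bench in one of five stock places in a row in front of the robot.
- ballast_black: Lamp ballast, a solid black plastic box 70 mm long (x) by 40 mm wide (y) by 36 mm high, with five thin grey stripes on top. For the blue tray. About 0.2 kg (varies). Origin: centre of the underside; x along its length, z up. Lies loose on the bench at any yaw in one of five stock places in a row in front of the robot.
- ballast_orange: Lamp ballast, a solid orange plastic box 70 mm long (x) by 40 mm wide (y) by 36 mm high, with five thin black stripes on top. For the red tray. About 0.2 kg (varies). Origin: centre of the underside; x along its length, z up. Lies loose on the bench at any yaw in one of five stock places in a row in front of the robot.
- tray_blue: Blue kit tray, fixed, 98 (x) by 184 mm (y), yaw within 0.25 rad; swaps sides with the red one. Grey floor 4 mm thick; walls 4 mm thick, tops 12 mm above the bench. Wide compartment 90 (x) by 84 mm (y), centre x = 0, y = -46 mm; narrow one 90 by 58 mm, centre x = 0, y = +59 mm (robot's left end); between them a solid rib 34 mm wide, high as the walls. Origin: centre of underside; z up.
- tray_red: Red kit tray, fixed, 98 (x) by 184 mm (y), yaw within 0.25 rad; swaps sides with the blue one. Grey floor 4 mm thick; walls 4 mm thick, tops 12 mm above the bench. Wide compartment 90 (x) by 84 mm (y), centre x = 0, y = -46 mm; narrow one 90 by 58 mm, centre x = 0, y = +59 mm (robot's left end); between them a solid rib 34 mm wide, high as the walls. Origin: centre of underside; z up.
- parts_bin: Bystander: grey open bin, 80 by 140 by 45 mm, with bulbs in it, beyond the trays. Origin: centre of the underside.
- spray_can: Bystander: black spray can with an orange band, 64 mm diameter, 195 mm high, to the robot's right. Origin: centre of the underside.
- tape: Bystander: roll of tan tape lying flat, 96 mm outside and 72 mm inside diameter, 24 mm high, to the robot's left. Origin: centre of the underside.

How it is judged:
At the end, for the whole second after the job is handed in: Each lens within 17 mm (tray x) and 14 mm (y) of the centre of its own tray's wide compartment, each ballast within 14 and 12 mm of the narrow one's; underside within 3 mm of the tray floor, tilt under 0.08 rad, at rest; spare lens, bin, can and tape within 20 mm of their starts (x of lens_yellow in the frame of tray_blue between -0.017 and 0.017 m and y of lens_yellow in the frame of tray_blue between -0.06 and -0.032 m and z of each of lens_yellow, ballast_black in the frame of tray_blue below 0.007 m and angle between each of lens_yellow, ballast_black, lens_black, ballast_orange's own z axis and vertical below 0.08 rad and linear speed of each of lens_yellow, ballast_black, lens_black, ballast_orange below 0.01 m/s and angular speed of each of lens_yellow, ballast_black, lens_black, ballast_orange below 0.1 rad/s and x of ballast_black in the frame of tray_blue between -0.014 and 0.014 m and y of ballast_black in the frame of tray_blue between 0.047 and 0.071 m and x of lens_black in the frame of tray_red between -0.017 and 0.017 m and y of lens_black in the frame of tray_red between -0.06 and -0.032 m and z of each of lens_black, ballast_orange in the frame of tray_red below 0.007 m and x of ballast_orange in the frame of tray_red between -0.014 and 0.014 m and y of ballast_orange in the frame of tray_red between 0.047 and 0.071 m and distance of each of lens_green, parts_bin, spray_can, tape from where it was at the start of the episode below 0.02 m); the robot touches nothing.
It fails at once if the green-holder spare lens is moved by more than 20 mm (distance of lens_green from where it was at the start of the episode above 0.02 m).
It fails at once if the parts bin is moved by more than 20 mm (distance of parts_bin from where it was at the start of the episode above 0.02 m).
It fails at once if the spray can is moved by more than 20 mm (distance of spray_can from where it was at the start of the episode above 0.02 m).
It fails at once if the tape roll is moved by more than 20 mm (distance of tape from where it was at the start of the episode above 0.02 m).
It also fails if it takes over 112 s, if anything falls off the work surface, if the arm or the gripper's body presses on something with over 40 N, if the wrist force passes 120 N, or if a joint passes its speed limit or range.

## Working session

There is one attempt and no reset: what is moved stays moved. The work goes in short steps, Python scripts to look and compute and a tool call to move; the robot and the scene stay as the last step left them, time stands still between calls to the robot, and variables do not carry over. Pictures are saved under pics/ and viewed, at most 14 in all, crops included, and the job is handed in when it is done.

```bash
mkdir -p pics; ls
```

Run:
```python
from station import arm
import cv2,numpy as np
np.set_printoptions(precision=4,suppress=True)
for n in("scene","side"):
    f=arm.grab_frame(n); cv2.imwrite(f"pics/{n}0.png",f[:,:,::-1]); print(n,arm.camera_params(n))
print(arm.camera_params("wrist"),arm.hold_point_z); print(arm.get_state())
```

```text
pics
scene {'fx': 379.9776409296874, 'fy': 379.9776409296874, 'cx': 282.55135569843924, 'cy': 206.63431207189169, 'T': array([[ 0.4566,  0.7314, -0.5065,  1.2564],
       [ 0.8896, -0.3832,  0.2485, -0.3894],
       [-0.0123, -0.5641, -0.8256,  1.1557],
       [ 0.    ,  0.    ,  0.    ,  1.    ]])}
side {'fx': 387.92820415788447, 'fy': 387.92820415788447, 'cx': 279.321439045841, 'cy': 200.27055601727872, 'T': array([[ 0.8734, -0.3443,  0.3444,  0.1884],
       [-0.4867, -0.6398,  0.5948, -0.7173],
       [ 0.0155, -0.6871, -0.7264,  0.8415],
       [ 0.    ,  0.    ,  0.    ,  1.    ]])}
{'fx': 298.004981010177, 'fy': 298.004981010177, 'cx': 276.62548876244927, 'cy': 208.97517368368915, 'hand_eye': array([[ 0.0002, -0.9509, -0.3094,  0.0839],
       [ 1.    , -0.0002,  0.0013, -0.0005],
       [-0.0013, -0.3094,  0.9509, -0.158 ],
       [ 0.    ,  0.    ,  0.    ,  1.    ]])} 0.0188
{'t': 0.1, 'q': array([ 1.3911,  0.3593,  0.0112, -0.0003, -1.2241, -0.2881]), 'qd': array([-0.0006, -0.0004,  0.002 ,  0.0014,  0.0011,  0.0005]), 'joint_efforts': array([ -0.0014, -58.4165,  29.3749,   7.0153,   0.0102,  -0.0001]), 'eef_pos': array([0.3042, 0.6021, 0.2257]), 'ee_rot': array([ 3.1401, -0.0001, -0.4679]), 'force': array([-0.6643, -0.1947, -0.0913]), 'moment': array([-0.0075, -0.1129,  0.037 ]), 'gripper_force': 0.0, 'width': 0.08775956846434893}
```

View pics/scene0.png

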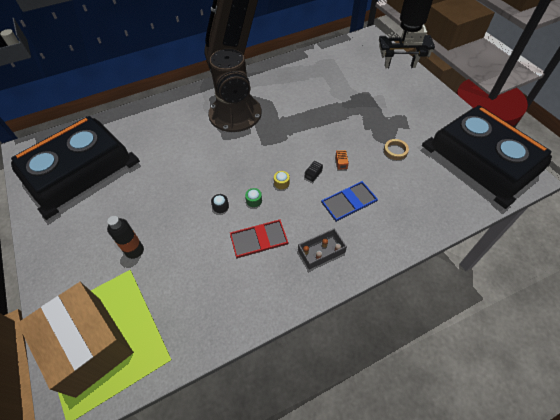

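View pics/side0.png

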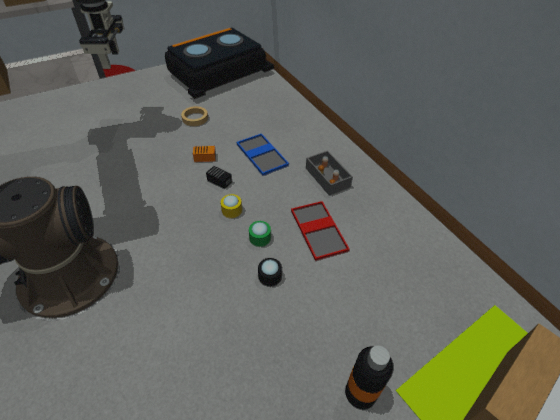

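The scene view shows black lens (219,203), green lens (254,197), yellow lens (282,179), black ballast (314,170), orange ballast (342,158), blue tray (349,200) and red tray (259,238). The side view shows the same row, with the arm clear of it.

Create h.py:
```python
import cv2,numpy as np
from station import arm
from scipy.spatial.transform import Rotation as R
np.set_printoptions(precision=4,suppress=True)
def cam(name):
    c=arm.camera_params(name)
    if name=="wrist":
        s=arm.get_state(); T=np.eye(4); T[:3,:3]=R.from_euler("xyz",s["ee_rot"]).as_matrix(); T[:3,3]=s["eef_pos"]
        c["T"]=T@c["hand_eye"]
    return c
def plane(c,uv,z):
    uv=np.atleast_2d(uv).astype(float); T=c["T"]
    d=np.c_[(uv[:,0]-c["cx"])/c["fx"],(uv[:,1]-c["cy"])/c["fy"],np.ones(len(uv))]@T[:3,:3].T
    return (T[:3,3]+d*((z-T[2,3])/d[:,2])[:,None])[:,:2]
def big(m):
    cs,_=cv2.findContours(m.astype(np.uint8),cv2.RETR_EXTERNAL,cv2.CHAIN_APPROX_NONE)
    return max(cs,key=cv2.contourArea)
def rect(c,cont,z):
    p=plane(c,cont.reshape(-1,2),z)*1000
    return cv2.minAreaRect(p.astype(np.float32))   # mm, angle deg
```

Run:
```python
from h import *
px={"scene":dict(lb=(219,201),lg=(254,195),ly=(282,177),bb=(314,170),bo=(342,158),tb=(349,200),tr=(259,238)),
"side":dict(lb=(270,266),lg=(259,229),ly=(231,202),bb=(219,176),bo=(204,154),tb=(262,154),tr=(319,230))}
for n in px:
    f=cv2.imread(f"pics/{n}0.png"); c=cam(n); h=cv2.cvtColor(f,cv2.COLOR_BGR2HSV); H,S,V=[h[:,:,i].astype(int) for i in range(3)]
    b,g,r=[f[:,:,i].astype(int) for i in range(3)]
    def win(m,k,w):
        u,v=px[n][k]; o=np.zeros(m.shape,bool); o[v-w:v+w,u-w:u+w]=m[v-w:v+w,u-w:u+w]; return o
    for k in("lb","lg","ly"):
        m=win((V>140)&(S<90)&(b>=r),k,11); q=cv2.moments(big(m)); u=(q["m10"]/q["m00"],q["m01"]/q["m00"])
        print(n,k,np.array(u),m.sum(),plane(c,u,.045))
    for k,m in(("tb",(b>r+60)),("tr",(r>g+60)&(b<g+30)),):
        print(n,k,rect(c,big(win(m,k,38)),.012))
    print(n,"bo",rect(c,big(win((r>b+60),"bo",14)),.018)); print(n,"bb",rect(c,big(win(V<60,"bb",14)),.018))
    print(n,"lg side", [plane(c,p,.045) for p in [px[n]["bb"],px[n]["bo"]]])
```

```text
scene lb [216.7477 195.74  ] 268 [[ 0.4219 -0.2444]]
scene lg [255.4569 189.6355] 270 [[ 0.462  -0.1085]]
scene ly [283.884  171.8053] 244 [[0.4356 0.0221]]
scene tb ((639.9746704101562, 187.56857299804688), (101.46104431152344, 186.3399658203125), 1.7659111022949219)
scene tr ((629.94140625, -177.36314392089844), (184.91493225097656, 100.60482788085938), 79.8559799194336)
scene bo ((463.81463623046875, 266.8710021972656), (42.16075134277344, 94.35686492919922), 63.613834381103516)
scene bb ((465.0309753417969, 133.48284912109375), (50.98494338989258, 91.73255157470703), 28.134057998657227)
scene lg side [array([[0.4808, 0.127 ]]), array([[0.479 , 0.2528]])]
side lb [269.2069 266.7051] 154 [[ 0.4361 -0.2477]]
side lg [258.9175 227.9854] 121 [[ 0.4693 -0.1277]]
side ly [229.9647 200.2922] 101 [[0.4434 0.0007]]
side tb ((636.8538818359375, 181.55857849121094), (101.2126693725586, 190.1331329345703), 1.9384269714355469)
side tr ((625.9121704101562, -180.332275390625), (185.3488006591797, 98.71470642089844), 79.80448150634766)
side bo ((462.9283142089844, 262.42816162109375), (77.10780334472656, 69.5601577758789), 67.4582290649414)
side bb ((462.6606750488281, 133.58819580078125), (63.23759078979492, 94.1247329711914), 27.88577651977539)
side lg side [array([[0.4556, 0.1078]]), array([[0.4539, 0.2245]])]
```

Units first: shifts go in shares of 0.6 m and turns go in shares of 90 degrees. So 0.298 m is 0.4967, 0.296 m is 0.4933, -0.468 rad is -0.2979.

send_path:
  rows:
    - {"aperture":0.088,"sx":0.1667,"sy":0.1667,"yaw":-0.0764}
    - {"aperture":0.088,"sx":0.4933,"sy":0.4967,"yaw":-0.2979}
    - {"aperture":0.088,"sx":0.4933,"sy":0.4967,"yaw":-0.2979}
    - {"aperture":0.088,"sx":0.4933,"sy":0.4967,"yaw":-0.2979}
    - {"aperture":0.088,"sx":0.4933,"sy":0.4967,"yaw":-0.2979}
    - {"aperture":0.088,"sx":0.4933,"sy":0.4967,"yaw":-0.2979}
    - {"aperture":0.088,"sx":0.4933,"sy":0.4967,"yaw":-0.2979}
    - {"aperture":0.088,"sx":0.4933,"sy":0.4967,"yaw":-0.2979}
    - {"aperture":0.088,"sx":0.4933,"sy":0.4967,"yaw":-0.2979}
    - {"aperture":0.088,"sx":0.4933,"sy":0.4967,"yaw":-0.2979}
    - {"aperture":0.088,"sx":0.4933,"sy":0.4967,"yaw":-0.2979}
    - {"aperture":0.088,"sx":0.4933,"sy":0.4967,"yaw":-0.2979}
    - {"aperture":0.088,"sx":0.4933,"sy":0.4967,"yaw":-0.2979}
    - {"aperture":0.088,"sx":0.4933,"sy":0.4967,"yaw":-0.2979}
    - {"aperture":0.088,"sx":0.4933,"sy":0.4967,"yaw":-0.2979}
    - {"aperture":0.088,"sx":0.4933,"sy":0.4967,"yaw":-0.2979}
  grip_n: 20

```text
t: 1.43
eef_pos: [0.4339, 0.2041, 0.2264]
ee_rot: [3.141, 0.0, 0.002]
force: [0.4, -0.1, 0.2]
width: 0.0875
gripper_force: 0.0
```

Run:
```python
from h import *
import pickle
c=cam("wrist"); f=arm.grab_frame("wrist"); cv2.imwrite("pics/w1.png",f[:,:,::-1]); pickle.dump(c,open("w1.pkl","wb"))
```

```text
(no output)
```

View pics/w1.png

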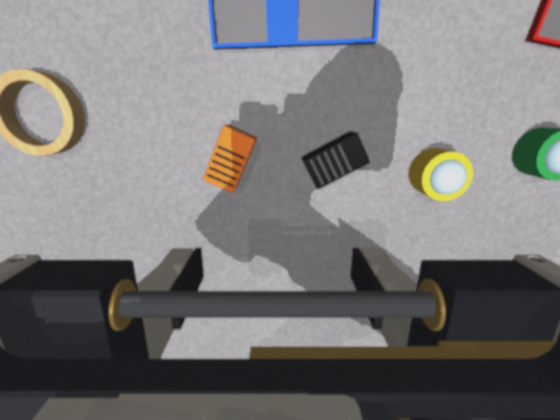

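The wrist view shows the orange ballast (230,158), black ballast (337,160), yellow lens (443,175) and the lower edge of the blue tray at the top.

Add to h.py:
```python
def win(m,u,v,w):
    o=np.zeros(m.shape,bool); o[max(v-w,0):v+w,max(u-w,0):u+w]=m[max(v-w,0):v+w,max(u-w,0):u+w]; return o
def fill(m): return cv2.morphologyEx(m.astype(np.uint8),cv2.MORPH_CLOSE,np.ones((7,7)))
def ballast(c,m,z=.036):
    (x,y),(a,b),t=rect(c,big(fill(m)),z); t+=0 if a>b else 90
    return np.array([x,y,max(a,b),min(a,b),(t+90)%180-90])
def ellipse(c,m,z):
    (u,v),ax,t=cv2.fitEllipse(cv2.convexHull(big(m))); return np.array([u,v,*ax]),plane(c,(u,v),z)
```

Run:
```python
from h import *
import pickle
f=cv2.imread("pics/w1.png"); c=pickle.load(open("w1.pkl","rb")); h=cv2.cvtColor(f,cv2.COLOR_BGR2HSV); V=h[:,:,2].astype(int)
b,g,r=[f[:,:,i].astype(int) for i in range(3)]
print("cam",c["T"][:3,3])
print("bo",ballast(c,win(r>b+60,230,158,45)))
print("V dark/shadow",V[160:165,350],V[190:193,260],V[140,330:360:3])
for t in(50,60): print("bb",ballast(c,win(V<t,337,160,45)))
print("ly yellow",ellipse(c,win((r>b+60),443,175,42),.04))
print("ly dome",ellipse(c,win((b>r-5)&(V>150),447,178,22),.045))
```

```text
cam [0.5181 0.2049 0.3843]
bo [465.6205 260.4848  71.4836  40.1618 -24.251 ]
V dark/shadow [39 41 44 48 55] [119 119 121] [102  59  25  23  32  39  43  44  43  44]
bb [465.698  135.9084  66.4271  41.8252 -62.0038]
bb [465.6694 135.9194  67.4261  42.846  -62.0271]
ly yellow (array([441.6114, 173.8181,  51.9145,  62.6795]), array([[0.4494, 0.0111]]))
ly dome (array([448.0141, 176.7121,  31.1704,  36.7566]), array([[0.447 , 0.0059]]))
```

One call: move & descend & close.

Converted, 0.214 m is 0.3567, 0.2 m is 0.3333, 0.425 rad is 0.2706.

send_path:
  rows:
    - {"aperture":0.088,"sx":0.0533,"sy":-0.0933,"sz":0.05,"yaw":0.0764}
    - {"aperture":0.088,"sx":0.0533,"sy":-0.0933,"sz":0.1,"yaw":0.1528}
    - {"aperture":0.088,"sx":0.0533,"sy":-0.0933,"sz":0.15,"yaw":0.2292}
    - {"aperture":0.088,"sx":0.0533,"sy":-0.0933,"sz":0.2,"yaw":0.2706}
    - {"aperture":0.088,"sx":0.0533,"sy":-0.0933,"sz":0.25,"yaw":0.2706}
    - {"aperture":0.088,"sx":0.0533,"sy":-0.0933,"sz":0.3,"yaw":0.2706}
    - {"aperture":0.088,"sx":0.0533,"sy":-0.0933,"sz":0.3333,"yaw":0.2706}
    - {"aperture":0.088,"sx":0.0533,"sy":-0.0933,"sz":0.3567,"yaw":0.2706}
    - {"aperture":0.088,"sx":0.0533,"sy":-0.0933,"sz":0.3567,"yaw":0.2706}
    - {"aperture":0.088,"sx":0.0533,"sy":-0.0933,"sz":0.3567,"yaw":0.2706}
    - {"aperture":0.03,"sx":0.0533,"sy":-0.0933,"sz":0.3567,"yaw":0.2706}
    - {"aperture":0.03,"sx":0.0533,"sy":-0.0933,"sz":0.3567,"yaw":0.2706}
    - {"aperture":0.03,"sx":0.0533,"sy":-0.0933,"sz":0.3567,"yaw":0.2706}
    - {"aperture":0.03,"sx":0.0533,"sy":-0.0933,"sz":0.3567,"yaw":0.2706}
    - {"aperture":0.03,"sx":0.0533,"sy":-0.0933,"sz":0.3567,"yaw":0.2706}
    - {"aperture":0.03,"sx":0.0533,"sy":-0.0933,"sz":0.3567,"yaw":0.2706}
  grip_n: 25

```text
t: 2.82
eef_pos: [0.4664, 0.2592, 0.013]
ee_rot: [-3.141, -0.0, -0.425]
force: [-0.1, 0.3, -0.9]
width: 0.0529
gripper_force: 0.0
```

Converted, 0.323 m is 0.5383, 0.205 m is 0.3417, -0.247 rad is -0.1572.

send_path:
  rows:
    - {"aperture":0.03}
    - {"aperture":0.03}
    - {"aperture":0.03}
    - {"aperture":0.03,"sz":-0.05}
    - {"aperture":0.03,"sz":-0.1167}
    - {"aperture":0.03,"sx":0.0333,"sy":0.05,"sz":-0.1833}
    - {"aperture":0.03,"sx":0.0667,"sy":0.1,"sz":-0.245}
    - {"aperture":0.03,"sx":0.1,"sy":0.15,"sz":-0.245,"yaw":-0.0637}
    - {"aperture":0.03,"sx":0.1333,"sy":0.2,"sz":-0.245,"yaw":-0.1273}
    - {"aperture":0.03,"sx":0.1667,"sy":0.2583,"sz":-0.245,"yaw":-0.1572}
    - {"aperture":0.03,"sx":0.2,"sy":0.3167,"sz":-0.245,"yaw":-0.1572}
    - {"aperture":0.03,"sx":0.2333,"sy":0.3667,"sz":-0.245,"yaw":-0.1572}
    - {"aperture":0.03,"sx":0.2667,"sy":0.4167,"sz":-0.245,"yaw":-0.1572}
    - {"aperture":0.03,"sx":0.3,"sy":0.4667,"sz":-0.245,"yaw":-0.1572}
    - {"aperture":0.03,"sx":0.3417,"sy":0.5383,"sz":-0.245,"yaw":-0.1572}
    - {"aperture":0.03,"sx":0.3417,"sy":0.5383,"sz":-0.245,"yaw":-0.1572}
    - {"aperture":0.03,"sx":0.3417,"sy":0.5383,"sz":-0.245,"yaw":-0.1572}
    - {"aperture":0.03,"sx":0.3417,"sy":0.5383,"sz":-0.245,"yaw":-0.1572}

```text
t: 4.32
eef_pos: [0.5193, -0.1205, 0.159]
ee_rot: [3.142, 0.001, -0.18]
force: [-0.2, 0.1, -2.2]
width: 0.0399
gripper_force: 25.0
```

Run:
```python
from h import *
import pickle
c=cam("wrist"); f=arm.grab_frame("wrist"); cv2.imwrite("pics/w2.png",f[:,:,::-1]); pickle.dump(c,open("w2.pkl","wb"))
```

```text
(no output)
```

View pics/w2.png

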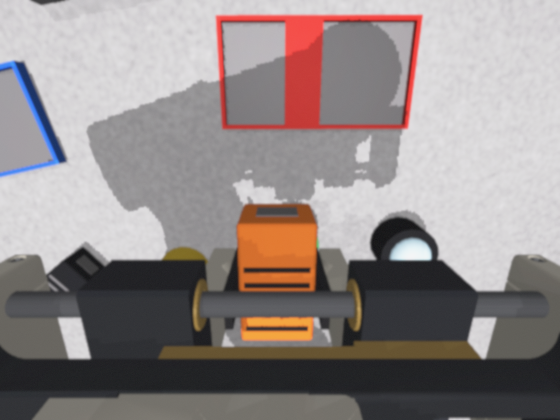

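The ballast is held; the red tray is fully visible at (220–420, 17–128), with the black lens at (408,248).

Run:
```python
from h import *
import pickle
f=cv2.imread("pics/w2.png"); c=pickle.load(open("w2.pkl","rb"))
b,g,r=[f[:,:,i].astype(int) for i in range(3)]
(x,y),s,t=rect(c,big(win((r>g+60)&(r>b+60),319,72,110)[:180].astype(np.uint8)),.012); print(x,y,s,t)
yaw=np.radians(t if s[0]<s[1] else t-90); ctr=np.array([x,y])/1e3
for l in(.059,-.046): print(l,ctr+l*np.array([-np.sin(yaw),np.cos(yaw)]),yaw)
print("lb dome",ellipse(c,win((b>r-5)&(b>140),411,252,22)&(np.arange(420)[:,None]<262),.045))
s=arm.get_state(); R2=R.from_euler("xyz",s["ee_rot"]).as_matrix()
d=np.r_[ctr+.059*np.array([-np.sin(yaw),np.cos(yaw)]),.018]-s["eef_pos"]; print("tool delta",R2.T@d,"turn",s["ee_rot"][2]-yaw)
```

```text
628.275634765625 -178.217529296875 (184.37081909179688, 97.72373962402344) 79.71546173095703
0.059 [ 0.6388 -0.1202] -0.17949905484215822
-0.046 [ 0.6201 -0.2235] -0.17949905484215822
lb dome (array([411.0572, 252.7006,  28.6917,  40.9438]), array([[ 0.4447, -0.2445]]))
tool delta [ 0.1177 -0.0208  0.1411] turn 0.0007690360151635378
```

Converted, 0.141 m is 0.235, 0.137 m is 0.2283.

send_path:
  rows:
    - {"aperture":0.03,"sx":0.0667,"sy":-0.0117,"sz":0.0167}
    - {"aperture":0.03,"sx":0.1333,"sy":-0.0233,"sz":0.05}
    - {"aperture":0.03,"sx":0.1967,"sy":-0.035,"sz":0.0833}
    - {"aperture":0.03,"sx":0.1967,"sy":-0.035,"sz":0.1333}
    - {"aperture":0.03,"sx":0.1967,"sy":-0.035,"sz":0.1833}
    - {"aperture":0.03,"sx":0.1967,"sy":-0.035,"sz":0.2167}
    - {"aperture":0.03,"sx":0.1967,"sy":-0.035,"sz":0.2283}
    - {"aperture":0.03,"sx":0.1967,"sy":-0.035,"sz":0.235}
    - {"aperture":0.03,"sx":0.1967,"sy":-0.035,"sz":0.235}
    - {"aperture":0.03,"sx":0.1967,"sy":-0.035,"sz":0.235}
    - {"aperture":0.06,"sx":0.1967,"sy":-0.035,"sz":0.235}
    - {"aperture":0.06,"sx":0.1967,"sy":-0.035,"sz":0.235}
    - {"aperture":0.07,"sx":0.1967,"sy":-0.035,"sz":0.235}
    - {"aperture":0.07,"sx":0.1967,"sy":-0.035,"sz":0.235}
    - {"aperture":0.07,"sx":0.1967,"sy":-0.035,"sz":0.1833}
    - {"aperture":0.07,"sx":0.1967,"sy":-0.035,"sz":0.1167}
    - {"aperture":0.07,"sx":0.1967,"sy":-0.035,"sz":0.05}
    - {"aperture":0.07,"sx":0.1967,"sy":-0.035}
    - {"aperture":0.07,"sx":0.1967,"sy":-0.035}

```text
t: 5.95
eef_pos: [0.6436, -0.1205, 0.1681]
ee_rot: [-3.14, -0.012, -0.177]
force: [1.7, -0.3, 1.5]
width: 0.0698
gripper_force: 0.0
```

Run:
```python
from h import *
s=arm.get_state(); R2=R.from_euler("xyz",s["ee_rot"]).as_matrix()
print(R2.T@(np.array([.4445,-.2445,.013])-s["eef_pos"]), s["eef_pos"])
```

```text
[-0.1761  0.1573  0.1528] [ 0.6436 -0.1205  0.1681]
```

Converted, -0.216 m is -0.36, 0.157 m is 0.2617.

send_path:
  rows:
    - {"aperture":0.085,"sx":-0.36,"sy":0.2617,"sz":-0.0333}
    - {"aperture":0.085,"sx":-0.36,"sy":0.2617,"sz":-0.0333}
    - {"aperture":0.085,"sx":-0.36,"sy":0.2617,"sz":-0.0333}
    - {"aperture":0.085,"sx":-0.36,"sy":0.2617,"sz":-0.0333}
    - {"aperture":0.085,"sx":-0.36,"sy":0.2617,"sz":-0.0333}
    - {"aperture":0.085,"sx":-0.36,"sy":0.2617,"sz":-0.0333}
    - {"aperture":0.085,"sx":-0.36,"sy":0.2617,"sz":-0.0333}
    - {"aperture":0.085,"sx":-0.36,"sy":0.2617,"sz":-0.0333}
    - {"aperture":0.085,"sx":-0.36,"sy":0.2617,"sz":-0.0333}
    - {"aperture":0.085,"sx":-0.36,"sy":0.2617,"sz":-0.0333}

```text
t: 6.78
eef_pos: [0.4001, -0.2364, 0.18]
ee_rot: [3.142, -0.001, -0.178]
force: [1.1, 0.1, 0.5]
width: 0.0854
gripper_force: 0.0
```

Run:
```python
from h import *
import pickle
c=cam("wrist"); f=arm.grab_frame("wrist"); cv2.imwrite("pics/w3.png",f[:,:,::-1]); pickle.dump(c,open("w3.pkl","wb"))
```

```text
(no output)
```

View pics/w3.png

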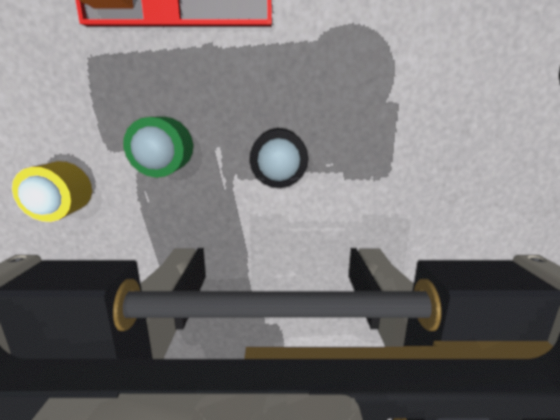

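The black lens sits at (278,158), almost directly under the camera, with the green lens at (157,147).

Run:
```python
from h import *
import pickle
f=cv2.imread("pics/w3.png"); c=pickle.load(open("w3.pkl","rb")); b,g,r=[f[:,:,i].astype(int) for i in range(3)]
e=ellipse(c,win(f.max(2)<70,278,158,36),.04); d=ellipse(c,win((b>r+5)&(b>120),278,158,22),.047); print(e,d)
print("yellow dome",ellipse(c,win((b>r-5)&(b>140),40,196,26),.047), "green dome",ellipse(c,win((b>r+5)&(b>110),153,148,24),.047))
s=arm.get_state(); R2=R.from_euler("xyz",s["ee_rot"]).as_matrix()
print(R2.T@(np.r_[e[1][0],.013]-s["eef_pos"]))
```

```text
(array([278.3424, 157.6562,  57.4137,  59.0287]), array([[ 0.4401, -0.2451]])) (array([278.3919, 158.8998,  40.4252,  40.7746]), array([[ 0.4399, -0.2451]]))
yellow dome (array([ 39.2426, 194.8799,  34.5324,  43.4798]), array([[ 0.447 , -0.0009]])) green dome (array([151.8666, 147.2187,  40.6979,  45.0986]), array([[ 0.4725, -0.1273]]))
[0.0407 0.0017 0.1668]
```

Converted, 0.167 m is 0.2783, 0.06 m is 0.1.

send_path:
  rows:
    - {"aperture":0.088,"sx":0.0333,"sy":0.0017,"sz":0.05}
    - {"aperture":0.088,"sx":0.0683,"sy":0.0033,"sz":0.1}
    - {"aperture":0.088,"sx":0.0683,"sy":0.0033,"sz":0.15}
    - {"aperture":0.088,"sx":0.0683,"sy":0.0033,"sz":0.2}
    - {"aperture":0.088,"sx":0.0683,"sy":0.0033,"sz":0.2417}
    - {"aperture":0.088,"sx":0.0683,"sy":0.0033,"sz":0.2667}
    - {"aperture":0.088,"sx":0.0683,"sy":0.0033,"sz":0.2783}
    - {"aperture":0.088,"sx":0.0683,"sy":0.0033,"sz":0.2783}
    - {"aperture":0.088,"sx":0.0683,"sy":0.0033,"sz":0.2783}
    - {"aperture":0.05,"sx":0.0683,"sy":0.0033,"sz":0.2783}
    - {"aperture":0.05,"sx":0.0683,"sy":0.0033,"sz":0.2783}
    - {"aperture":0.05,"sx":0.0683,"sy":0.0033,"sz":0.2783}
    - {"aperture":0.05,"sx":0.0683,"sy":0.0033,"sz":0.2783}
    - {"aperture":0.05,"sx":0.0683,"sy":0.0033,"sz":0.2783}
    - {"aperture":0.05,"sx":0.0683,"sy":0.0033,"sz":0.2783}
    - {"aperture":0.05,"sx":0.0683,"sy":0.0033,"sz":0.2783}
    - {"aperture":0.05,"sx":0.0683,"sy":0.0033,"sz":0.2783}
  grip_n: 25

```text
t: 8.25
eef_pos: [0.4397, -0.2456, 0.0132]
ee_rot: [3.142, -0.001, -0.178]
force: [-1.4, 0.9, 6.2]
width: 0.0597
gripper_force: 25.0
```

Run:
```python
from h import *
s=arm.get_state(); R2=R.from_euler("xyz",s["ee_rot"]).as_matrix()
print(R2.T@(np.array([.6201,-.2235,s["eef_pos"][2]+.005])-s["eef_pos"]))
```

```text
[ 0.1737 -0.0537 -0.0049]
```

Converted, 0.174 m is 0.29, -0.07 m is -0.1167.

send_path:
  rows:
    - {"aperture":0.05,"sz":-0.05}
    - {"aperture":0.05,"sz":-0.1}
    - {"aperture":0.05,"sx":0.05,"sy":-0.0167,"sz":-0.1167}
    - {"aperture":0.05,"sx":0.1083,"sy":-0.0333,"sz":-0.1167}
    - {"aperture":0.05,"sx":0.1667,"sy":-0.05,"sz":-0.1167}
    - {"aperture":0.05,"sx":0.225,"sy":-0.07,"sz":-0.1167}
    - {"aperture":0.05,"sx":0.29,"sy":-0.09,"sz":-0.1167}
    - {"aperture":0.05,"sx":0.29,"sy":-0.09,"sz":-0.1}
    - {"aperture":0.05,"sx":0.29,"sy":-0.09,"sz":-0.0583}
    - {"aperture":0.05,"sx":0.29,"sy":-0.09,"sz":-0.025}
    - {"aperture":0.05,"sx":0.29,"sy":-0.09,"sz":-0.0133}
    - {"aperture":0.05,"sx":0.29,"sy":-0.09,"sz":-0.0083}
    - {"aperture":0.05,"sx":0.29,"sy":-0.09,"sz":-0.0083}
    - {"aperture":0.075,"sx":0.29,"sy":-0.09,"sz":-0.0083}
    - {"aperture":0.08,"sx":0.29,"sy":-0.09,"sz":-0.0083}
    - {"aperture":0.08,"sx":0.29,"sy":-0.09,"sz":-0.0083}
    - {"aperture":0.08,"sx":0.29,"sy":-0.09,"sz":-0.0667}
    - {"aperture":0.08,"sx":0.29,"sy":-0.09,"sz":-0.1333}
    - {"aperture":0.08,"sx":0.29,"sy":-0.09,"sz":-0.2}
    - {"aperture":0.08,"sx":0.29,"sy":-0.09,"sz":-0.25}

```text
t: 9.92
eef_pos: [0.6211, -0.2236, 0.1667]
ee_rot: [3.141, -0.004, -0.177]
force: [0.6, 0.6, 1.0]
width: 0.0798
gripper_force: 0.0
```

Run:
```python
from h import *
s=arm.get_state(); R2=R.from_euler("xyz",s["ee_rot"]).as_matrix()
print(R2.T@(np.array([.43,-.0,.18])-s["eef_pos"]))
```

```text
[-0.2275 -0.1864 -0.0142]
```

Converted, -0.247 m is -0.4117, -0.183 m is -0.305, -0.177 rad is -0.1127.

send_path:
  rows:
    - {"aperture":0.088,"sx":-0.05,"sy":-0.0333,"sz":-0.0233}
    - {"aperture":0.088,"sx":-0.4117,"sy":-0.305,"sz":-0.0233,"yaw":-0.1127}
    - {"aperture":0.088,"sx":-0.4117,"sy":-0.305,"sz":-0.0233,"yaw":-0.1127}
    - {"aperture":0.088,"sx":-0.4117,"sy":-0.305,"sz":-0.0233,"yaw":-0.1127}
    - {"aperture":0.088,"sx":-0.4117,"sy":-0.305,"sz":-0.0233,"yaw":-0.1127}
    - {"aperture":0.088,"sx":-0.4117,"sy":-0.305,"sz":-0.0233,"yaw":-0.1127}
    - {"aperture":0.088,"sx":-0.4117,"sy":-0.305,"sz":-0.0233,"yaw":-0.1127}
    - {"aperture":0.088,"sx":-0.4117,"sy":-0.305,"sz":-0.0233,"yaw":-0.1127}
    - {"aperture":0.088,"sx":-0.4117,"sy":-0.305,"sz":-0.0233,"yaw":-0.1127}
    - {"aperture":0.088,"sx":-0.4117,"sy":-0.305,"sz":-0.0233,"yaw":-0.1127}
    - {"aperture":0.088,"sx":-0.4117,"sy":-0.305,"sz":-0.0233,"yaw":-0.1127}
    - {"aperture":0.088,"sx":-0.4117,"sy":-0.305,"sz":-0.0233,"yaw":-0.1127}

```text
t: 10.92
eef_pos: [0.4101, 0.0003, 0.1767]
ee_rot: [-3.142, -0.0, -0.002]
force: [0.7, 0.3, 0.2]
width: 0.0877
gripper_force: 0.0
```

Run:
```python
from h import *
import pickle
c=cam("wrist"); f=arm.grab_frame("wrist")[:,:,::-1].copy(); cv2.imwrite("pics/w4.png",f); pickle.dump(c,open("w4.pkl","wb"))
b,g,r=[f[:,:,i].astype(int) for i in range(3)]
c0=plane(c,(276,160),.04); print(c["T"][:3,3],c0)
ye=(r>b+60)&(g>b+40)&(np.arange(420)[:,None]<240)
e=ellipse(c,ye,.04); print(e)
s=arm.get_state(); R2=R.from_euler("xyz",s["ee_rot"]).as_matrix()
print(R2.T@(np.r_[e[1][0],.013]-s["eef_pos"]))
```

```text
[0.4942 0.0008 0.3348] [[0.4491 0.0012]]
(array([273.2009, 161.5786,  59.4018,  60.5332]), array([[0.4475, 0.0039]]))
[ 0.0376 -0.0039  0.1635]
```

View pics/w4.png

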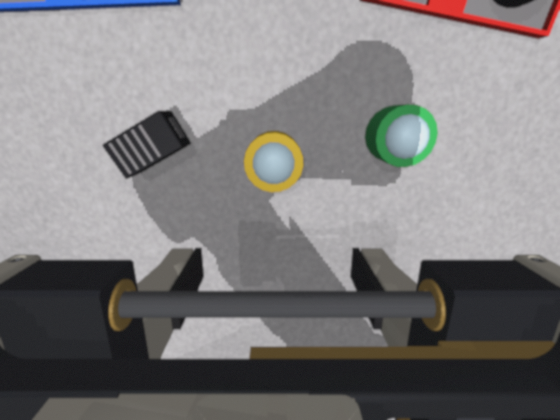

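The yellow lens is at (273,162), between the black ballast (147,143) and the green lens (404,135), and the fingers clear both.

Converted, 0.163 m is 0.2717, 0.03 m is 0.05.

send_path:
  rows:
    - {"aperture":0.088,"sx":0.0317,"sy":-0.0033,"sz":0.05}
    - {"aperture":0.088,"sx":0.0633,"sy":-0.0067,"sz":0.1}
    - {"aperture":0.088,"sx":0.0633,"sy":-0.0067,"sz":0.15}
    - {"aperture":0.088,"sx":0.0633,"sy":-0.0067,"sz":0.2}
    - {"aperture":0.088,"sx":0.0633,"sy":-0.0067,"sz":0.2367}
    - {"aperture":0.088,"sx":0.0633,"sy":-0.0067,"sz":0.2617}
    - {"aperture":0.088,"sx":0.0633,"sy":-0.0067,"sz":0.2717}
    - {"aperture":0.088,"sx":0.0633,"sy":-0.0067,"sz":0.2717}
    - {"aperture":0.088,"sx":0.0633,"sy":-0.0067,"sz":0.2717}
    - {"aperture":0.05,"sx":0.0633,"sy":-0.0067,"sz":0.2717}
    - {"aperture":0.05,"sx":0.0633,"sy":-0.0067,"sz":0.2717}
    - {"aperture":0.05,"sx":0.0633,"sy":-0.0067,"sz":0.2717}
    - {"aperture":0.05,"sx":0.0633,"sy":-0.0067,"sz":0.2717}
    - {"aperture":0.05,"sx":0.0633,"sy":-0.0067,"sz":0.2717}
    - {"aperture":0.05,"sx":0.0633,"sy":-0.0067,"sz":0.2717}
    - {"aperture":0.05,"sx":0.0633,"sy":-0.0067,"sz":0.2717}
    - {"aperture":0.05,"sx":0.0633,"sy":-0.0067,"sz":0.2717}
  grip_n: 25

```text
t: 12.38
eef_pos: [0.4477, 0.0047, 0.0141]
ee_rot: [-3.141, -0.001, -0.001]
force: [-1.1, -0.8, 7.9]
width: 0.0595
gripper_force: 25.0
```

Run:
```python
from h import *
s=arm.get_state(); R2=R.from_euler("xyz",s["ee_rot"]).as_matrix()
print(R2.T@(np.array([.55,.155,.15])-s["eef_pos"]))
```

```text
[ 0.1023 -0.1504 -0.1358]
```

Lift to (0.53, 0.155, 0.15) to see the blue tray while carrying.

Converted, -0.15 m is -0.25, -0.136 m is -0.2267.

send_path:
  rows:
    - {"aperture":0.05,"sz":-0.05}
    - {"aperture":0.05,"sz":-0.1167}
    - {"aperture":0.05,"sx":0.0333,"sy":-0.0333,"sz":-0.1667}
    - {"aperture":0.05,"sx":0.0667,"sy":-0.0833,"sz":-0.2167}
    - {"aperture":0.05,"sx":0.1,"sy":-0.1333,"sz":-0.2267}
    - {"aperture":0.05,"sx":0.1333,"sy":-0.1833,"sz":-0.2267}
    - {"aperture":0.05,"sx":0.1367,"sy":-0.25,"sz":-0.2267}
    - {"aperture":0.05,"sx":0.1367,"sy":-0.25,"sz":-0.2267}
    - {"aperture":0.05,"sx":0.1367,"sy":-0.25,"sz":-0.2267}
    - {"aperture":0.05,"sx":0.1367,"sy":-0.25,"sz":-0.2267}

```text
t: 13.22
eef_pos: [0.5287, 0.1545, 0.1488]
ee_rot: [3.141, 0.002, -0.0]
force: [0.1, -1.0, -2.8]
width: 0.0591
gripper_force: 25.0
```

Run:
```python
from h import *
c=cam("wrist"); f=arm.grab_frame("wrist")[:,:,::-1].copy(); cv2.imwrite("pics/w5.png",f)
b,g,r=[f[:,:,i].astype(int) for i in range(3)]
m=(b>r+60)&(b>g+30)&(np.arange(420)[:,None]<235); k=big(m); print(cv2.boundingRect(k))
(x,y),s,t=rect(c,k,.012); print(x,y,s,t)
yaw=np.radians(t if s[0]<s[1] else t-90); ctr=np.array([x,y])/1e3
s=arm.get_state(); R2=R.from_euler("xyz",s["ee_rot"]).as_matrix()
for l in(.059,-.046):
    p=ctr+l*np.array([-np.sin(yaw),np.cos(yaw)]); print(l,p,yaw,R2.T@(np.r_[p,.019]-s["eef_pos"]))
```

```text
(132, 17, 213, 124)
638.503662109375 186.8511962890625 (98.5242691040039, 184.4591064453125) 1.8641996383666992
0.059 [0.6366 0.2458] 0.03253642160398651 [ 0.108  -0.092   0.1298]
-0.046 [0.64   0.1409] 0.03253642160398651 [0.1115 0.0129 0.1299]
```

View pics/w5.png

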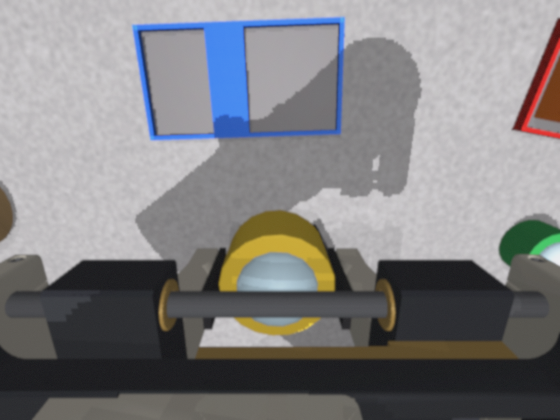

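The yellow lens is gripped upright, the blue tray spans (132–345, 17–141), and its wide compartment is on the right.

Converted, 0.13 m is 0.2167, 0.013 m is 0.0217.

send_path:
  rows:
    - {"aperture":0.05,"sx":0.0667,"sy":0.0083,"sz":0.0333}
    - {"aperture":0.05,"sx":0.1333,"sy":0.0167,"sz":0.0667}
    - {"aperture":0.05,"sx":0.1867,"sy":0.0217,"sz":0.1}
    - {"aperture":0.05,"sx":0.1867,"sy":0.0217,"sz":0.15}
    - {"aperture":0.05,"sx":0.1867,"sy":0.0217,"sz":0.1917}
    - {"aperture":0.05,"sx":0.1867,"sy":0.0217,"sz":0.21}
    - {"aperture":0.05,"sx":0.1867,"sy":0.0217,"sz":0.2167}
    - {"aperture":0.05,"sx":0.1867,"sy":0.0217,"sz":0.2167}
    - {"aperture":0.05,"sx":0.1867,"sy":0.0217,"sz":0.2167}
    - {"aperture":0.075,"sx":0.1867,"sy":0.0217,"sz":0.2167}
    - {"aperture":0.08,"sx":0.1867,"sy":0.0217,"sz":0.2167}
    - {"aperture":0.08,"sx":0.1867,"sy":0.0217,"sz":0.2167}
    - {"aperture":0.08,"sx":0.1867,"sy":0.0217,"sz":0.15}
    - {"aperture":0.08,"sx":0.1867,"sy":0.0217,"sz":0.0833}
    - {"aperture":0.08,"sx":0.1867,"sy":0.0217,"sz":0.0167}
    - {"aperture":0.088,"sx":0.1867,"sy":0.0217,"sz":-0.05}

```text
t: 14.6
eef_pos: [0.6414, 0.1415, 0.1822]
ee_rot: [-3.141, -0.001, -0.0]
force: [0.6, 0.6, -0.2]
width: 0.083
gripper_force: 0.0
```

send_path:
  rows:
    - {"aperture":0.088,"sx":-0.0667}
    - {"aperture":0.088,"sx":-0.1333}
    - {"aperture":0.088,"sx":-0.2,"sy":0.0033}
    - {"aperture":0.088,"sx":-0.2667,"sy":0.005}
    - {"aperture":0.088,"sx":-0.3333,"sy":0.0083}
    - {"aperture":0.088,"sx":-0.35,"sy":0.0083}
    - {"aperture":0.088,"sx":-0.35,"sy":0.0083}
    - {"aperture":0.088,"sx":-0.35,"sy":0.0083}

```text
t: 15.27
eef_pos: [0.4316, 0.1372, 0.1809]
ee_rot: [-3.14, -0.003, 0.001]
force: [0.5, 0.5, -0.1]
width: 0.0872
gripper_force: 0.0
```

Run:
```python
from h import *
c=cam("wrist"); f=arm.grab_frame("wrist")[:,:,::-1].copy(); cv2.imwrite("pics/w6.png",f)
V=f.max(2); u=276;v=160; print(plane(c,(u,v),.036))
for t in(50,65):
  m=win(V<t,u,v,60)&(np.arange(420)[:,None]<235); bl=ballast(c,m); print(bl,cv2.boundingRect(big(fill(m))))
s=arm.get_state(); R2=R.from_euler("xyz",s["ee_rot"]).as_matrix()
print(R2.T@(np.r_[bl[:2]/1e3,.013]-s["eef_pos"]),s["ee_rot"][2]-np.radians(bl[4]))
```

```text
[[0.4696 0.1384]]
[464.5049 134.9359  66.6432  39.7586 -61.632 ] (244, 133, 73, 63)
[464.5269 134.7244  68.0159  40.9358 -61.7747] (243, 133, 75, 64)
[0.032  0.0028 0.1676] 1.0783427132568293
```

View pics/w6.png

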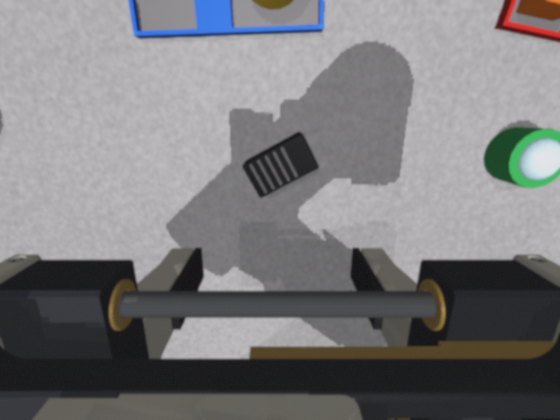

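The black ballast is at (280,164), its long axis running up to the right at about −62°.

Converted, 0.167 m is 0.2783, 0.16 m is 0.2667, 1.08 rad is 0.6875.

send_path:
  rows:
    - {"aperture":0.088,"sx":0.0533,"sy":0.005,"yaw":0.0764}
    - {"aperture":0.088,"sx":0.0533,"sy":0.005,"sz":0.0167,"yaw":0.1528}
    - {"aperture":0.088,"sx":0.0533,"sy":0.005,"sz":0.05,"yaw":0.2292}
    - {"aperture":0.088,"sx":0.0533,"sy":0.005,"sz":0.0833,"yaw":0.3056}
    - {"aperture":0.088,"sx":0.0533,"sy":0.005,"sz":0.1167,"yaw":0.382}
    - {"aperture":0.088,"sx":0.0533,"sy":0.005,"sz":0.15,"yaw":0.4584}
    - {"aperture":0.088,"sx":0.0533,"sy":0.005,"sz":0.1667,"yaw":0.5348}
    - {"aperture":0.088,"sx":0.0533,"sy":0.005,"sz":0.1833,"yaw":0.6112}
    - {"aperture":0.088,"sx":0.0533,"sy":0.005,"sz":0.2083,"yaw":0.6875}
    - {"aperture":0.088,"sx":0.0533,"sy":0.005,"sz":0.2417,"yaw":0.6875}
    - {"aperture":0.088,"sx":0.0533,"sy":0.005,"sz":0.2667,"yaw":0.6875}
    - {"aperture":0.088,"sx":0.0533,"sy":0.005,"sz":0.2783,"yaw":0.6875}
    - {"aperture":0.088,"sx":0.0533,"sy":0.005,"sz":0.2783,"yaw":0.6875}
    - {"aperture":0.088,"sx":0.0533,"sy":0.005,"sz":0.2783,"yaw":0.6875}
  grip_n: 25

```text
t: 16.48
eef_pos: [0.4641, 0.1336, 0.0123]
ee_rot: [3.141, -0.0, -1.081]
force: [0.3, 0.2, 0.5]
width: 0.088
gripper_force: 0.0
```

send_path:
  rows:
    - {"aperture":0.03}
    - {"aperture":0.03}
    - {"aperture":0.03}
    - {"aperture":0.03}
    - {"aperture":0.03}
    - {"aperture":0.03}
    - {"aperture":0.03}
    - {"aperture":0.03}
    - {"aperture":0.03}
    - {"aperture":0.03}
  grip_n: 25

```text
t: 17.32
eef_pos: [0.4635, 0.1336, 0.0127]
ee_rot: [-3.142, -0.0, -1.081]
force: [-1.5, 0.9, 2.1]
width: 0.0397
gripper_force: 25.0
```

Run:
```python
from h import *
s=arm.get_state(); R2=R.from_euler("xyz",s["ee_rot"]).as_matrix()
print(R2.T@(np.array([.6366,.2458,s["eef_pos"][2]+.005])-s["eef_pos"]),s["ee_rot"][2]-.0325)
```

```text
[-0.0175 -0.2055 -0.005 ] -1.1132217599383345
```

Converted, -0.2055 m is -0.3425, -0.07 m is -0.1167, -1.113 rad is -0.7086.

send_path:
  rows:
    - {"aperture":0.03,"sz":-0.05}
    - {"aperture":0.03,"sz":-0.1167}
    - {"aperture":0.03,"sy":-0.0167,"sz":-0.1667,"yaw":-0.0764}
    - {"aperture":0.03,"sx":-0.005,"sy":-0.0667,"sz":-0.1667,"yaw":-0.1528}
    - {"aperture":0.03,"sx":-0.01,"sy":-0.1167,"sz":-0.1667,"yaw":-0.2292}
    - {"aperture":0.03,"sx":-0.015,"sy":-0.1667,"sz":-0.1667,"yaw":-0.3056}
    - {"aperture":0.03,"sx":-0.02,"sy":-0.2167,"sz":-0.1667,"yaw":-0.382}
    - {"aperture":0.03,"sx":-0.025,"sy":-0.2667,"sz":-0.1667,"yaw":-0.4584}
    - {"aperture":0.03,"sx":-0.0283,"sy":-0.3167,"sz":-0.1667,"yaw":-0.5348}
    - {"aperture":0.03,"sx":-0.0292,"sy":-0.3425,"sz":-0.1667,"yaw":-0.6112}
    - {"aperture":0.03,"sx":-0.0292,"sy":-0.3425,"sz":-0.1667,"yaw":-0.6875}
    - {"aperture":0.03,"sx":-0.0292,"sy":-0.3425,"sz":-0.15,"yaw":-0.7086}
    - {"aperture":0.03,"sx":-0.0292,"sy":-0.3425,"sz":-0.1,"yaw":-0.7086}
    - {"aperture":0.03,"sx":-0.0292,"sy":-0.3425,"sz":-0.05,"yaw":-0.7086}
    - {"aperture":0.03,"sx":-0.0292,"sy":-0.3425,"sz":-0.025,"yaw":-0.7086}
    - {"aperture":0.03,"sx":-0.0292,"sy":-0.3425,"sz":-0.0133,"yaw":-0.7086}
    - {"aperture":0.03,"sx":-0.0292,"sy":-0.3425,"sz":-0.0083,"yaw":-0.7086}
    - {"aperture":0.03,"sx":-0.0292,"sy":-0.3425,"sz":-0.0083,"yaw":-0.7086}
    - {"aperture":0.03,"sx":-0.0292,"sy":-0.3425,"sz":-0.0083,"yaw":-0.7086}

```text
t: 18.9
eef_pos: [0.6369, 0.246, 0.0179]
ee_rot: [-3.141, -0.001, 0.032]
force: [0.1, -0.2, -2.2]
width: 0.0397
gripper_force: 25.0
```

send_path:
  rows:
    - {"aperture":0.06}
    - {"aperture":0.07}
    - {"aperture":0.07}
    - {"aperture":0.07}
    - {"aperture":0.07,"sz":-0.0667}
    - {"aperture":0.07,"sz":-0.1333}
    - {"aperture":0.07,"sx":-0.05,"sz":-0.2}
    - {"aperture":0.07,"sx":-0.1167,"sy":0.05,"sz":-0.2667}
    - {"aperture":0.07,"sx":-0.1833,"sy":0.1,"sz":-0.3333}
    - {"aperture":0.07,"sx":-0.25,"sy":0.15,"sz":-0.3667}
    - {"aperture":0.07,"sx":-0.25,"sy":0.2167,"sz":-0.3667}
    - {"aperture":0.07,"sx":-0.25,"sy":0.2833,"sz":-0.3667}
    - {"aperture":0.07,"sx":-0.25,"sy":0.35,"sz":-0.3667}
    - {"aperture":0.07,"sx":-0.25,"sy":0.4,"sz":-0.3667}
    - {"aperture":0.07,"sx":-0.25,"sy":0.4,"sz":-0.3667}
    - {"aperture":0.07,"sx":-0.25,"sy":0.4,"sz":-0.3667}

```text
t: 20.23
eef_pos: [0.4937, -0.0027, 0.2388]
ee_rot: [-3.141, -0.002, 0.029]
force: [-0.0, 0.5, 0.7]
width: 0.07
gripper_force: 0.0
```

Run:
```python
from h import *
import pickle
for n in("wrist","side"):
    c=cam(n); f=arm.grab_frame(n)[:,:,::-1].copy(); cv2.imwrite(f"pics/{n}7.png",f); pickle.dump(c,open(n+"7.pkl","wb"))
```

```text
(no output)
```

View pics/wrist7.png

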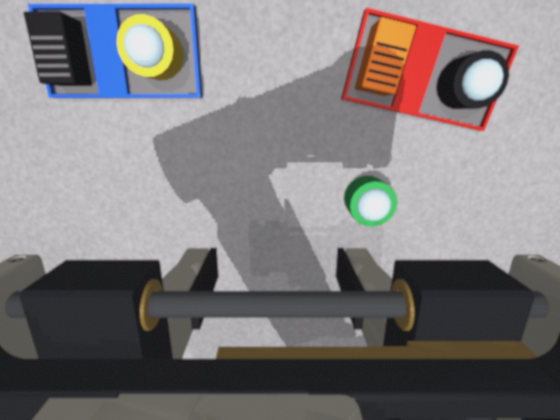

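View pics/side7.png

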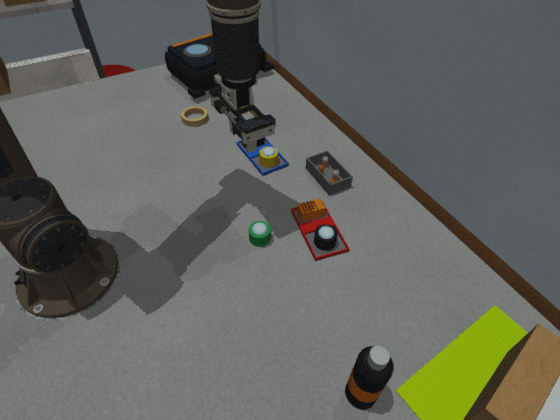

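All four parts stand in their compartments: wrist-view domes at (143,44) and (484,80), ballasts at (55,48) and (386,58). The bystanders look unmoved. A numeric check comes next.

Run:
```python
from h import *
import pickle
f=cv2.imread("pics/wrist7.png"); c=pickle.load(open("wrist7.pkl","rb")); b,g,r=[f[:,:,i].astype(int) for i in range(3)]; V=f.max(2)
tr=dict(blue=(.6385,.1869,.0325),red=(.6283,-.1782,-.1795))
def loc(t,p): x,y,a=tr[t]; d=np.array(p)-(x,y); return np.array([[np.cos(a),np.sin(a)],[-np.sin(a),np.cos(a)]])@d
pale=(b>r-5)&(V>140)
for t,(u,v) in dict(blue=(143,44),red=(484,80)).items(): print("lens",t,loc(t,ellipse(c,win(pale,u,v,24),.051)[1][0]))
for t,m in dict(blue=win(V<70,57,48,40),red=win((r>g+30)&(g>b+20),386,58,50)).items():
    q=ballast(c,m,.04); print("ballast",t,loc(t,q[:2]/1e3),q)
```

```text
lens blue [-0.0003 -0.0473]
lens red [-0.0027 -0.0422]
ballast blue [-0.0019  0.048 ] [635.0224 234.8549  71.202   57.2172   1.9904]
ballast red [-0.0016  0.0632] [ 638.0144 -115.7414   72.7455   46.5408  -10.2758]
```

Lenses are within 5 mm of centre. Allowing for the visible side faces, the ballast centres are at about 0.057 and 0.060 m, against a target of 0.059 m.

```bash
python3 -c "
from station import arm
print(arm.job_done())"
```

```text
the job is handed in; nothing more can be done
None
```

I made up both headlamp kits and handed the job in after about 20 s of robot time; in the last pictures all four parts were inside the position limits and the spare lens, bin, can and tape looked unmoved, but no verdict came back.

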